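Unbolt and open the gouge case

TASK

Open the low wooden gouge case on the bench: hold its sprung safety bar down with one fingertip while the other fingertip pushes the bolt's upright paddle toward the front of the case (the robot's side) until it stops, then let the bar spring up again so that it locks the bolt back. After that push the case's sliding shutter by its raised ledge all the way open to the left. Leave the loose things on and around the case where they are.

Things in the scene. Friction and masses are not known exactly. Their poses are not given: they have to be found in the camera images.
- case: low wooden case screwed to the bench, 210 mm front to back (x from -110 to +100), 260 mm wide (y from -130 to +130), deck 36 mm high, shutter rails to 47 mm. Origin: on the bench surface; own x points to the back of the case, own y to its left, z up. The bolt and the safety bar lie on the front part, the shutter on the back part. The two saddle guides of the bolt's rod are 58 mm high, the rod's keeper on the shutter 62 mm (heights above the bench)
- paddle (a point): centre of the back face of the bolt's upright paddle (the face to push, looking along the case's +x). The paddle is 30 mm wide along the case's y, 14 mm thick along x, and stands from 62 to 96 mm above the bench; this point is at 79 mm and moves with the bolt. At the start it lies at (-20, -40) mm in the case's x, y
- bolt (a joint): travel of the bolt along the case's -x (toward the front of the case), m: 0 = shut, rod through the keeper of the shutter; 0.036 = fully back, at its stop. It takes about 2 to 4 N. Teeth under it are caught by the safety bar's pawl at 0 and every 11 mm or so unless the bar is down, so the bar must be kept down during the whole travel; from 0.031 on the bar can spring up and locks the bolt back. The rod is clear of the keeper beyond 0.018
- bar_top (a point): centre of the top face of the safety bar, a flat steel press bar 92 mm long along the case's x and 26 mm wide along y, parallel to the bolt, 58 mm to the left (+y) of the bolt's axis. Its top is 78 mm above the bench at rest and moves down with the bar. A fingertip may slide along it while pressing
- catch (a joint): how far the safety bar is pressed straight down, m: 0 = up (sprung), 0.012 = at its bottom stop (top then 66 mm above the bench). The bolt is free when it is pressed beyond 0.006. The spring takes about 3 N to start and 7 N at the bottom
- ledge (a point): centre of the upright right-hand face of the shutter's raised ledge, the face to push (it looks along the case's -y). The ledge runs 76 mm along the case's x and stands from 44 to 72 mm above the bench, this point at 58 mm; its other side is sloped. At the start it lies at (50, -118) mm in the case's x, y and it moves with the shutter
- shutter (a joint): travel of the shutter along the case's +y (to its left), m: 0 = closed, 0.110 = fully open, at its stop. Takes about 3 N and stays where it is left. Blocked while the bolt is shut
- clip: bystander: dark bulldog clip, 26 x 50 x 35 mm, loose on the front left deck of the case; origin under its centre
- tin: bystander: ink tin, 71 mm across, 49 mm high, standing to the right of the case; origin under its centre
- tube: bystander: ink tube, 144 x 48 x 33 mm, lying to the left of the case; origin under its centre
- scraper: bystander: scraper, 150 x 45 x 13 mm, lying in front of the case; origin under its centre
- tape: bystander: roll of tape, 104 mm across, 25 mm high, lying far to the left; origin under its centre
- roller: bystander: small ink roller with a wooden handle, 161 x 136 x 64 mm, lying far to the right; origin under its centre

How it is judged:
On the way, in this order (a step that is already met when the one before it is completed fails the run):
1. the bolt is pushed back while the safety bar is held down by a finger, the shutter still closed (value of joint bolt above 0.031 m and value of joint catch above 0.005 m and contact force between the fingers and catch above 0.5 N and value of joint shutter below 0.01 m), for 0.1 s.
2. the safety bar has sprung up and locks the bolt back, the shutter still closed (value of joint bolt above 0.029 m and value of joint catch below 0.0025 m and value of joint shutter below 0.01 m), for 0.1 s.
3. the shutter is pushed fully open (value of joint shutter above 0.103 m), for 0.2 s.
At the end, for the whole second after the job is handed in: The bolt is back (at least 29 of 36 mm), the safety bar is up again (within 2.5 mm) and so locks it, and the shutter stands open at rest (at least 103 of 110 mm). No loose thing has been moved by 15 mm or more (value of joint bolt above 0.029 m and value of joint catch below 0.0025 m and value of joint shutter above 0.103 m and velocity of joint shutter below 0.005 m/s); the robot touches nothing.
It fails at once if a loose thing was moved, lifted or carried (distance of any of clip, tin, tube, scraper, tape, roller from where it was at the start of the episode above 0.015 m).
It also fails if it takes over 45 s, if anything falls off the work surface, if the arm or the gripper's body presses on something with over 40 N, if the wrist force passes 120 N, or if a joint passes its speed limit or range.

ROBOT

A 7-joint arm with a two-finger parallel gripper is mounted at the origin on a cart in front of the work surface, level with it; the furniture and walls round the work are solid. World frame = base frame: x ahead of the robot, y to its left, z up, the work surface at z = 0. Lengths are in m, angles in rad, forces in N, time in s.
With the tool pointing down it reaches from about 0.35 to 0.9 m from the base axis. Payload 8.1 kg.
Tool frame: the origin (TCP) lies at the centre of the arm's flange, where the gripper is bolted on; the fingertips stand 178 mm ahead of it and the grasp point (between the pads) lies 159 mm ahead of it; z points along the fingers, y is the line along which they close (so a half turn about z gives the same grasp; the last joint's range is limited). The gripper opens to 92 mm and grips with 3 to 60 N. Pads are 19 mm wide; open, the fingers measure 130 mm over their backs; the gripper's body (75 mm by 190 mm) begins 47 mm behind the grasp point.
Start: joints at [-0.103, 0.434, 0.025, 1.573, -0.012, 1.134, -0.075], TCP at [0.625, -0, 0.405] pointing down, gripper open.
Joint ranges: [-2.62, 2.62], [-0.44, 2.09], [-1.27, 1.32], [0.08, 2.57], [-1.32, 4.46], [0.12, 2], [-2.74, 2.74]. Speed limits (rad/s): [2.22, 2.22, 3.01, 3.01, 3.14, 3.14, 3.14].

INTERFACE

Orientations are given as a rotation vector (axis times angle).
In Python, from cell import arm gives the robot as it stands. The module is installed in compiled form; this text tells all that it offers.
- The arm moves only by the shell command python3 -m inch 'ROWS' [FORCE]. ROWS is text: rows parted by semicolons, each of 5 numbers parted by spaces: the shift along the tool's x, y, z in m, then the turn about the tool's z in rad, then the finger opening in m, from 0 to 0.0918. In form: x y z roll fingers; .... A call has 1 to 5 rows; each row is the pose to reach, as a shift and turn from the pose commanded when the call began, along the tool's axes at that moment; what a row does not reach only later rows make up. A row lasts 1/10 s, in which the tool goes at most 50 mm and 8.59 degrees, less where a joint would pass 70% of its speed; a pose out of reach is approached as far as the arm can. A call with a gripper value outside its range is refused whole. The fingers move at their own pace and stop on an object; FORCE is the grip in N (left out, the last holds). Time passes only in rows, so rows that repeat a pose let the fingers close. It gives the time, the measured TCP pose, the force, the opening and the grip force at its end, in the units of the state.
- arm.observe(): the state, without advancing time (a new reading comes with each control period).
- arm.get_image(name): name is "scene" or "side" or "wrist"; returns the picture (400x640x3 uint8, red, green, blue); there is no depth.
- arm.get_calibration(name): a dict with "intrinsics" (3x3 intrinsics, pixels), "distortion" ([k1, k2, p1, p2, k3] as OpenCV has them; the pictures are not rectified), "pose" (4x4, takes a point from camera to world coordinates). Camera axes: x right, y up, looking along -z (the intrinsics and any distortion apply to the point x, -y, -z); pixel columns grow to the right and rows downward; lengths in m; the calibration is good to about 2 mm. A picture is of the moment at which its call begins: read the wrist's pose just before it. get_calibration takes no time and is no camera call; for the wrist camera it gives the pose at the moment of the call.
- arm.sign_off(): hands the job in; it is judged then, once.
Trained networks look in the newest picture that a camera, given by its name, has taken for a name from the list of things; names that differ only in an ending like _2 or _b are one class to them, and where a whole thing is asked for, a point or a joint stands for the part that bears it (a point fixed in the world has none). Each returns a list of dicts, best first, with "conf" (0 to 1); they miss things now and then, are a little off and sometimes report something else, mostly with a low value. They report only what shows in the picture. A call takes as long as a camera call.
- arm.look_for(camera, query): "point" ([row, column] in pixels, amid what is visible of it).
- arm.silhouettes(camera, query): "region" (400x640 bool, what is visible of it) and "point" ([row, column] in pixels, amid what is visible of it).
- arm.place_of(camera, query): "point" ([row, column] in pixels: a listed point, or the origin of a listed thing).
The state is a dict: "clock": time; "joints": joint angles; "dq": joint speeds; "joint_efforts": joint torques, N m; "position": TCP position; "ee_rot": TCP orientation; "force": force on the tool from outside, world axes, zero at the start; "ft_torque": the same for the moment, N m; "width": opening from 0.0 (shut) to 1.0 (fully open); "gripper_force": force on a finger pad.
Only numpy, scipy, OpenCV 4.12 (cv2) and the standard library are available. Lean on these libraries where they do the work, as an engineer would, in place of code of your own. Each camera call takes 0.05 s, during which the arm holds its last target. There are 200 camera calls.

## Working session

There is one attempt and no reset: what is moved stays moved. The work goes in short steps, Python scripts to look and compute and a shell command to move; the robot and the scene stay as the last step left them, time stands still between calls to the robot, and variables do not carry over. Pictures are saved under pics/ and viewed, at most 10 in all, crops included, and the job is handed in when it is done.

```bash
mkdir -p pics; cat > h.py <<'E'
from cell import arm
import numpy as np, cv2
from scipy.spatial.transform import Rotation as R
def ray(cam,pt):
    c=arm.get_calibration(cam);K=np.array(c["intrinsics"]);P=np.array(c["pose"])
    u=cv2.undistortPoints(np.array([[[pt[1],pt[0]]]],float),K,np.array(c["distortion"],float))[0,0]
    return P[:3,3],P[:3,:3]@np.array([u[0],-u[1],-1])
def at(cam,pt,z):
    o,d=ray(cam,pt);return o+d*(z-o[2])/d[2]
def save(cam,n):
    im=arm.get_image(cam);cv2.imwrite(f"pics/{n}.png",im[:,:,::-1]);return im
E
python3 - <<'E'
from h import *
for cam in("scene","side","wrist"):
    save(cam,cam+"0")
    for q,z in(("case",0),("paddle",.079),("bar_top",.078),("ledge",.058),("clip",.036),("tin",0),("tube",0)):
        for r in arm.place_of(cam,q)[:2]:
            print(cam,q,round(r["conf"],2),np.round(r["point"]),at(cam,r["point"],z).round(4))
s=arm.observe();print(s["clock"],s["position"],s["ee_rot"],s["force"])
print(R.from_rotvec(s["ee_rot"]).as_matrix().round(3))
a=cv2.imread("pics/scene0.png");b=cv2.imread("pics/wrist0.png")
E
```

```text
scene case 0.7 [216. 350.] [ 0.5425 -0.0678  0.    ]
scene paddle 0.42 [201. 358.] [ 0.535  -0.1024  0.079 ]
scene bar_top 0.72 [204. 294.] [0.3831 0.0619 0.078 ]
scene bar_top 0.61 [201. 337.] [ 0.4933 -0.0402  0.078 ]
scene ledge 0.66 [207. 294.] [0.396  0.0759 0.058 ]
scene ledge 0.52 [203. 386.] [ 0.6148 -0.1732  0.058 ]
scene clip 0.4 [209. 317.] [0.4615 0.0218 0.036 ]
scene tin 0.69 [236. 398.] [ 0.5313 -0.2659  0.    ]
scene tube 0.62 [207. 296.] [0.4814 0.1332 0.    ]
side case 0.6 [226. 333.] [ 0.5663 -0.0417  0.    ]
side paddle 0.41 [219. 336.] [ 0.5297 -0.107   0.079 ]
side bar_top 0.47 [213. 323.] [ 0.5123 -0.0437  0.078 ]
side ledge 0.66 [224. 368.] [ 0.6374 -0.1642  0.058 ]
side clip 0.53 [218. 303.] [0.4622 0.0207 0.036 ]
side tube 0.69 [213. 294.] [0.4747 0.1165 0.    ]
wrist case 0.87 [213. 268.] [ 0.5588 -0.0517  0.    ]
wrist paddle 0.66 [269. 248.] [ 0.5449 -0.0958  0.079 ]
wrist bar_top 0.63 [227. 213.] [ 0.5089 -0.0426  0.078 ]
wrist ledge 0.89 [302. 314.] [ 0.6236 -0.1564  0.058 ]
wrist clip 0.74 [162. 186.] [0.4692 0.0248 0.036 ]
wrist tin 0.84 [335. 261.] [ 0.5374 -0.2592  0.    ]
wrist tube 0.97 [ 66. 201.] [0.486  0.1377 0.    ]
1.2 [6.25020213e-01 1.30103609e-05 4.04738124e-01] [2.22143752e+00 2.22138930e+00 6.57066566e-05] [ 0.37053749 -0.26801698 -0.4379407 ]
[[ 0.  1.  0.]
 [ 1. -0.  0.]
 [ 0.  0. -1.]]
```

View pics/scene0.png

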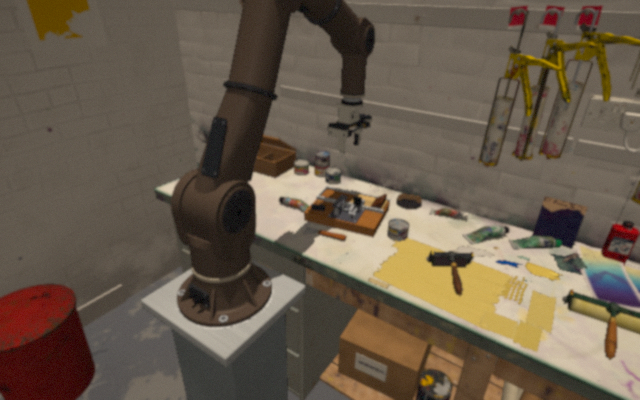

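View pics/wrist0.png

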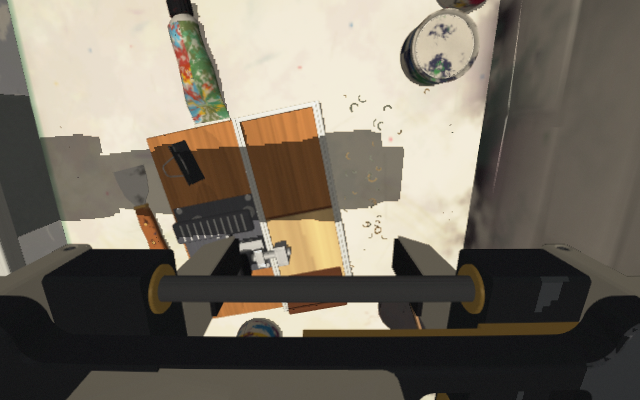

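The case is turned about +11°, with the paddle near (0.545, −0.096) and the bar to its left. The wrist picture shows the bar's ribbed plate at about (225,213), the ledge at the lower right, (300,314), and the clip at (162,186). I'll move above the bolt area and turn the tool onto the case axes.

```bash
python3 -m inch '-0.02 -0.02 0.02 0.15 0.04; -0.04 -0.04 0.04 0.3 0.04; -0.062 -0.056 0.06 0.45 0.04; -0.062 -0.056 0.07 0.6 0.04; -0.062 -0.056 0.07 0.75 0.04'
python3 -m inch '0 0 0 0.15 0.04; 0 0 0 0.3 0.04; 0 0 0 0.45 0.04; 0 0 0 0.6 0.04; 0 0 0 0.63 0.04'
python3 -m inch '0 0 0 0.63 0.04; 0 0 0 0.63 0.04' >/dev/null
cat > look.py <<'E'
from h import *
import sys
from scipy.optimize import least_squares
save("wrist",sys.argv[1])
L={"case":(0,0,0),"paddle":(-.02,-.04,.079),"bar_top":(-.047,.018,.078),"ledge":(.05,-.118,.058)}
A=[];B=[]
for q,p in L.items():
    for r in arm.place_of("wrist",q)[:1]:
        w=at("wrist",r["point"],p[2]);print(q,round(r["conf"],2),np.round(r["point"]),w.round(4))
        if r["conf"]>.4: A.append(p[:2]);B.append(w[:2])
A=np.array(A);B=np.array(B)
f=lambda v:A@np.array([[np.cos(v[2]),np.sin(v[2])],[-np.sin(v[2]),np.cos(v[2])]])+v[:2]-B
r=least_squares(lambda v:f(v).ravel(),[.557,-.053,.19]);print("case",r.x.round(4),f(r.x).round(4).tolist())
s=arm.observe();M=R.from_rotvec(s["ee_rot"]).as_matrix();c,n=np.cos(r.x[2]),np.sin(r.x[2])
d=np.array(s["position"][:2])-r.x[:2];print("tcp in case",c*d[0]+n*d[1],-n*d[0]+c*d[1],"tip z",s["position"][2]-.178,"tooly ang",np.degrees(np.arctan2(M[1,1],M[0,1])),"yaw",np.degrees(r.x[2]),s["clock"],s["width"])
E
python3 look.py w1
```

```text
clock: 1.7
position: [0.5679, -0.063, 0.3333]
ee_rot: [-2.885, -1.241, 0.004]
force: [-0.3, 0.3, -0.1]
width: 0.614
gripper_force: 0.0
clock: 2.2
position: [0.5691, -0.0618, 0.3347]
ee_rot: [3.128, 0.294, 0.0]
force: [-0.0, -0.4, 0.1]
width: 0.436
gripper_force: 0.0
case 0.66 [202. 308.] [ 0.5569 -0.0516  0.    ]
paddle 0.88 [235. 354.] [ 0.5454 -0.0939  0.079 ]
bar_top 0.78 [278. 302.] [ 0.5067 -0.0432  0.078 ]
ledge 0.57 [128. 418.] [ 0.6293 -0.1569  0.058 ]
case [ 0.5567 -0.0512  0.2022] [[-0.0002, 0.0003], [-0.0002, -0.0005], [0.0003, 0.0001], [0.0001, 0.0001]]
tcp in case 0.009882986211933113 -0.01294576617421025 tip z 0.156746243246856 tooly ang -95.9387796507619 yaw 11.58758466954703 2.65 0.4341464980784669
```

View pics/w1.png

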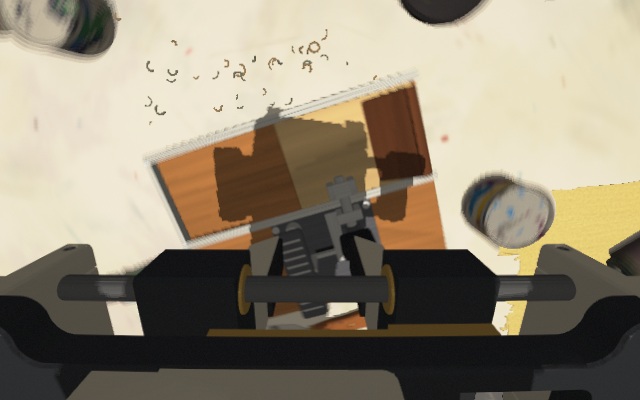

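The pose fits to under 1 mm: paddle at (235,354), bar at (278,302). The tool is over-turned by 17.5°, because my filler call's roll was relative to the new pose. I'll turn it back, then place it.

```bash
python3 -m inch '0 0 0 -0.15 0.039; 0 0 0 -0.3 0.039; 0 0 0 -0.306 0.039'
python3 -m inch '-0.008 -0.001 0.03 0 0.039; -0.0165 -0.002 0.05 0 0.039; -0.0165 -0.002 0.063 0 0.039; -0.0165 -0.002 0.063 0 0.039'
python3 look.py w2
```

```text
clock: 2.95
position: [0.569, -0.0622, 0.3349]
ee_rot: [-3.125, -0.318, -0.0]
force: [0.3, -0.1, -0.2]
width: 0.425
gripper_force: 0.0
clock: 3.35
position: [0.5521, -0.0632, 0.2704]
ee_rot: [-3.126, -0.307, 0.004]
force: [-0.6, 0.3, 1.3]
width: 0.42
gripper_force: 0.0
case 0.86 [198. 303.] [ 0.56   -0.0506  0.    ]
paddle 0.97 [263. 358.] [ 0.5449 -0.0945  0.079 ]
bar_top 0.79 [293. 276.] [ 0.5108 -0.0445  0.078 ]
case [ 0.5593 -0.052   0.1781] [[-0.0008, -0.0014], [0.0018, -0.0004], [-0.001, 0.0019]]
tcp in case -0.007981819613135443 -0.010003931834262023 tip z 0.09469393167639967 tooly ang -78.7374379777634 yaw 10.205813486530166 3.6 0.43044806363007854
```

View pics/w2.png

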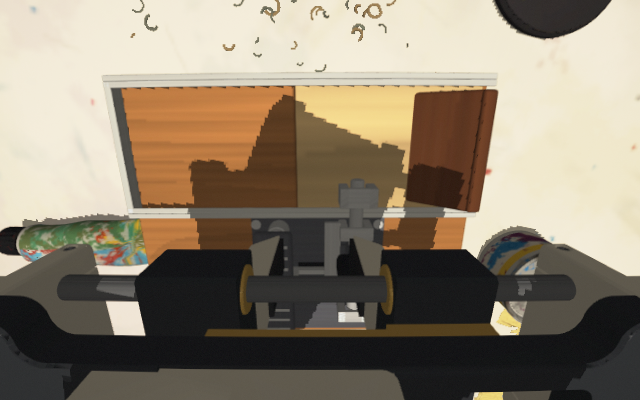

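The fingers straddle as planned: left finger over the bar (column ~265), right finger behind the paddle (column ~350). The tips are at 95 mm, so I'll press down.

```bash
python3 -m inch '0 0 0.012 0 0.039; 0 0 0.02 0 0.039; 0 0 0.025 0 0.039; 0 0 0.026 0 0.039; 0 0 0.026 0 0.039'; python3 -m inch '0 0 0 0 0.039; 0 0 0 0 0.039'
```

```text
clock: 4.1
position: [0.5529, -0.0632, 0.2459]
ee_rot: [3.126, 0.309, 0.002]
force: [2.1, 0.8, 5.7]
width: 0.423
gripper_force: 2.5
clock: 4.3
position: [0.5529, -0.0632, 0.2462]
ee_rot: [-3.126, -0.308, -0.002]
force: [2.9, 1.7, 5.6]
width: 0.422
gripper_force: 2.5
```

```bash
python3 -m inch '-0.007 0 0.001 0 0.039; -0.014 0 0.001 0 0.039; -0.021 0 0.001 0 0.039; -0.028 0 0.001 0 0.039; -0.032 0 0.001 0 0.039'; python3 -m inch '-0.003 0 0 0 0.039; -0.006 0 0 0 0.039; -0.006 0 0 0 0.039'; python3 look.py w3
```

```text
clock: 4.8
position: [0.5221, -0.0694, 0.2457]
ee_rot: [3.126, 0.309, 0.006]
force: [6.4, 2.0, 4.1]
width: 0.426
gripper_force: 3.8
clock: 5.1
position: [0.5161, -0.0706, 0.2456]
ee_rot: [3.126, 0.309, 0.005]
force: [3.8, 1.1, 5.1]
width: 0.423
gripper_force: 2.8
case 0.61 [165. 303.] [ 0.5568 -0.053   0.    ]
ledge 0.71 [ 93. 508.] [ 0.6279 -0.157   0.058 ]
case [ 0.5562 -0.0521  0.1986] [[-0.0006, 0.0009], [0.0006, -0.0009]]
tcp in case -0.04283104861927872 -0.010267848227475456 tip z 0.06751416042940636 tooly ang -78.7217393028427 yaw 11.376080023479677 5.35 0.43133899228828904
```

View pics/w3.png

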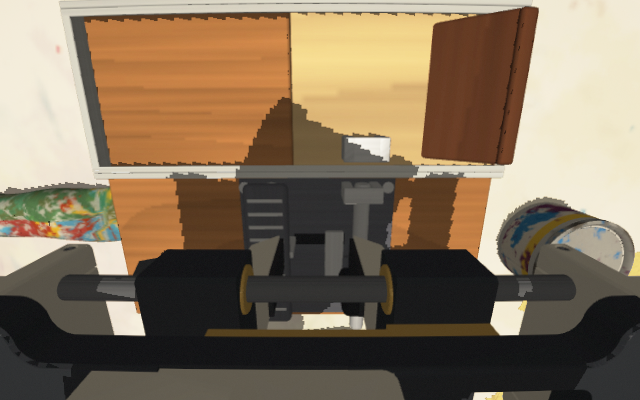

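The rod is out of the keeper (at (150,365)), and the force is still only friction at about 33 mm. I'll push on to the stop.

```bash
python3 -m inch '-0.002 0 0 0 0.039; -0.0035 0 0 0 0.039; -0.005 0 0 0 0.039; -0.005 0 0 0 0.039; -0.005 0 0 0 0.039'
```

```text
clock: 5.85
position: [0.5123, -0.0713, 0.2457]
ee_rot: [3.126, 0.31, 0.009]
force: [7.9, 1.1, 2.8]
width: 0.43
gripper_force: 5.5
```

It has reached the stop: the force has risen and the tool lags the command. Next I'll lift straight up so the bar springs up.

```bash
python3 -m inch '0 0 -0.008 0 0.039; 0 0 -0.016 0 0.039; 0.002 0 -0.035 0 0.039; 0.004 0 -0.06 0 0.039; 0.004 0 -0.08 0 0.039'; python3 -m inch '0.03 0.02 0 0 0; 0.06 0.06 0 0 0; 0.06 0.06 0 0 0; 0.06 0.06 0 0 0'; python3 look.py w4; python3 - <<'E'
from h import *
for q,z in(("paddle",.079),("bar_top",.078),("ledge",.058)):
    for r in arm.place_of("side",q)[:1]:print(q,r["conf"],at("side",r["point"],z))
E
```

```text
clock: 6.35
position: [0.5138, -0.0709, 0.3254]
ee_rot: [-3.126, -0.309, 0.002]
force: [-0.4, -0.6, -0.0]
width: 0.431
gripper_force: 0.0
clock: 6.75
position: [0.5845, -0.119, 0.3239]
ee_rot: [3.127, 0.306, -0.004]
force: [-0.6, 0.2, -0.4]
width: 0.123
gripper_force: 0.0
case 0.6 [204. 253.] [ 0.5576 -0.0524  0.    ]
paddle 0.35 [278. 160.] [0.4999 0.0069 0.079 ]
ledge 0.73 [169. 365.] [ 0.6278 -0.152   0.058 ]
case [ 0.5558 -0.0499  0.2135] [[-0.0018, 0.0026], [0.0018, -0.0026]]
tcp in case 0.013414286900602207 -0.07182929736944153 tip z 0.14669144780522597 tooly ang -78.67749861368745 yaw 12.23236118771537 7.0 0.0035336185546155714
paddle 0.41 [ 0.52967952 -0.10697623  0.079     ]
bar_top 0.47 [ 0.51227104 -0.04366842  0.078     ]
ledge 0.66 [ 0.63741298 -0.1641999   0.058     ]
```

View pics/w4.png

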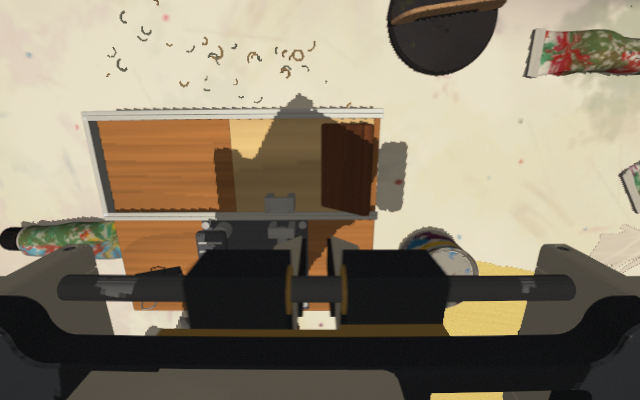

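The shutter is still closed and the keeper (205,280) is free of the rod. Fingers are shut. I'll go to the right of the ledge and down.

```bash
python3 -m inch '0.02 0.04 0 0 0; 0.036 0.078 0 0 0; 0.036 0.078 0.03 0 0; 0.036 0.078 0.06 0 0; 0.036 0.078 0.08 0 0'; python3 -m inch '0 0 0.008 0 0; 0 0 0.012 0 0; 0 0 0.012 0 0'
```

```text
clock: 7.65
position: [0.6347, -0.1873, 0.2427]
ee_rot: [-3.126, -0.308, 0.003]
force: [0.4, -0.3, -0.5]
width: 0.007
gripper_force: 0.0
clock: 7.95
position: [0.6355, -0.1874, 0.2332]
ee_rot: [3.126, 0.309, 0.001]
force: [-0.1, -0.3, 0.6]
width: 0.003
gripper_force: 0.0
```

```bash
python3 -m inch '0 -0.008 0 0 0; 0 -0.018 0 0 0; 0 -0.03 0 0 0; 0 -0.042 0 0 0; 0 -0.054 0 0 0'; python3 -m inch '0 -0.012 0 0 0; 0 -0.024 0 0 0; 0 -0.036 0 0 0; 0 -0.048 0 0 0; 0 -0.054 0 0 0'; python3 -m inch '0 -0.005 0 0 0; 0 -0.01 0 0 0; 0 -0.014 0 0 0; 0 -0.014 0 0 0'
```

```text
clock: 8.45
position: [0.6248, -0.1335, 0.2334]
ee_rot: [3.126, 0.309, 0.002]
force: [0.8, -3.6, 3.5]
width: 0.005
gripper_force: 1.8
clock: 8.95
position: [0.614, -0.0796, 0.2325]
ee_rot: [-3.125, -0.311, 0.001]
force: [1.9, -1.3, 2.1]
width: 0.006
gripper_force: 1.5
clock: 9.35
position: [0.6112, -0.0671, 0.2325]
ee_rot: [-3.126, -0.309, 0.001]
force: [1.0, 0.1, 0.2]
width: 0.005
gripper_force: 0.0
```

```bash
python3 -m inch '0 -0.003 0 0 0; 0 -0.005 0 0 0; 0 -0.005 0 0 0; 0 -0.005 0 0 0'
```

```text
clock: 9.75
position: [0.6104, -0.0651, 0.2326]
ee_rot: [3.124, 0.305, 0.0]
force: [3.5, -7.4, -3.0]
width: 0.006
gripper_force: 4.0
```

The shutter has hit its stop. I'll back off, lift and check.

```bash
python3 -m inch '0 0.01 0 0 0; 0 0.02 -0.005 0 0; 0 0.02 -0.05 0 0; 0 0.02 -0.09 0 0; 0.03 0.02 -0.12 0 0'; python3 -m inch '-0.05 0 0 0 0; -0.1 0 -0.03 0 0; -0.15 0 -0.05 0 0; -0.17 0 -0.05 0 0; -0.17 0 -0.05 0 0'; python3 look.py w5; python3 - <<'E'
from h import *
c=(.5567,-.0515);a=np.radians(11.5)
for cam in("wrist","side"):
    save(cam,cam+"5")
    for q,z in(("paddle",.079),("bar_top",.078),("ledge",.058),("clip",.036),("tin",0),("tube",0)):
        for r in arm.place_of(cam,q)[:1]:
            w=at(cam,r["point"],z);d=w[:2]-c
            print(cam,q,round(r["conf"],2),np.round(r["point"]),w.round(4),"case",round(np.cos(a)*d[0]+np.sin(a)*d[1],4),round(-np.sin(a)*d[0]+np.cos(a)*d[1],4))
E
```

```text
clock: 10.25
position: [0.6418, -0.0792, 0.3557]
ee_rot: [3.127, 0.303, -0.002]
force: [2.2, -0.6, -0.8]
width: 0.007
gripper_force: 0.0
clock: 10.75
position: [0.4734, -0.1119, 0.4041]
ee_rot: [-3.126, -0.303, -0.0]
force: [0.2, -0.8, 0.4]
width: 0.005
gripper_force: 0.0
case 0.64 [105. 285.] [ 0.5608 -0.0542  0.    ]
paddle 0.68 [156. 313.] [ 0.5158 -0.0997  0.079 ]
bar_top 0.88 [146. 256.] [ 0.5146 -0.04    0.078 ]
ledge 0.82 [ 55. 280.] [ 0.608  -0.0472  0.058 ]
case [ 0.5259 -0.0343  0.8652] [[-0.0349, 0.0199], [0.0276, 0.0242], [-0.0328, -0.0185], [0.0401, -0.0256]]
tcp in case -0.08840095201461352 -0.012278039234012793 tip z 0.22453228562790212 tooly ang -78.68817530304686 yaw 49.57457227657196 11.0 0.004538887715444181
wrist paddle 0.84 [163. 312.] [ 0.5083 -0.1005  0.079 ] case -0.0572 -0.0384
wrist bar_top 0.81 [154. 258.] [ 0.5069 -0.0426  0.078 ] case -0.0471 0.0187
wrist clip 0.64 [170. 205.] [0.468  0.0239 0.036 ] case -0.0719 0.0916
wrist tin 0.57 [162. 438.] [ 0.5307 -0.2649  0.    ] case -0.068 -0.2039
wrist tube 0.74 [138. 134.] [0.4839 0.1329 0.    ] case -0.0345 0.1952
side bar_top 0.41 [213. 324.] [ 0.5149 -0.0467  0.078 ] case -0.04 0.013
side ledge 0.6 [211. 346.] [ 0.6188 -0.0453  0.058 ] case 0.0621 -0.0063
side clip 0.53 [215. 304.] [0.4744 0.0355 0.036 ] case -0.0633 0.1017
side tin 0.87 [258. 359.] [ 0.5341 -0.2607  0.    ] case -0.0639 -0.2005
side tube 0.43 [211. 292.] [0.4726 0.1362 0.    ] case -0.045 0.2007
```

View pics/w5.png

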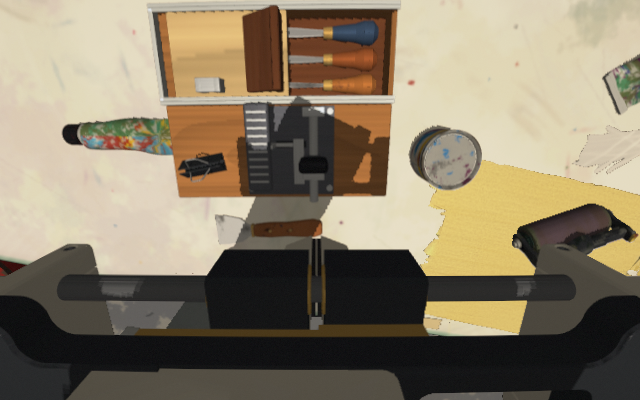

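The picture shows the shutter open on the gouges, with the ledge at (55,262). The paddle is back (case x −57 mm), the bar is up, and the clip, tin and tube are in place.

```bash
python3 -c "
from cell import arm
print(arm.sign_off())"
```

```text
the job is handed in; nothing more can be done
None
```

I opened the case and handed the job in: the last images put the bolt fully back and the shutter fully open against its stop, with the bar looking up (its height was not measured), the clip, tin and tube where they were, and no verdict returned.

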